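Find the heaviest tin of the guess-the-weight game

ROBOT

A 6-joint arm with a two-finger parallel gripper is mounted at the origin on the work surface. World frame = base frame: x ahead of the robot, y to its left, z up, the work surface at z = 0. Lengths are in m, angles in rad, forces in N, time in s.
With the tool pointing down it reaches from about 0.35 to 0.725 m from the base axis. Payload 6 kg.
Tool frame: the origin (TCP) lies midway between the tips of the shut fingers; the grasp point (between the pads) lies r.tcp_to_grasp behind it (r.tcp_to_grasp is the distance from the TCP to the grasp point, in m); z points along the fingers, y is the line along which they close (so a half turn about z gives the same grasp; the last joint's range is limited). The gripper opens to 85 mm and grips with 20 to 120 N. Pads are 22 mm wide; open, the fingers measure 114 mm over their backs; the gripper's body (76 mm by 85 mm) begins 54 mm behind the grasp point. The pads swing forward as they close: fully open they stand 13 mm farther back than shut.
Start: joints at [-0.857, 0.04, 0.085, 0, -1.615, -0.334], TCP at [0.222, -0.557, 0.231] pointing down, gripper open.
Joint ranges: [-2.56, 2.56], [-1.29, 2.01], [-1.08, 1.49], [-3.29, 1.98], [-2.81, -0.18], [-2.99, 2.99]. Speed limits (rad/s): [2.57, 2.57, 3.01, 3.14, 3.14, 3.14].

INTERFACE

Orientations are given as a unit quaternion [x, y, z, w].
In Python, from plant import r, grab_frame, job gives the robot as it stands.
- The arm moves only by the shell command python3 -m creep 'ROWS' [FORCE]. ROWS is a JSON object of lists of equal length, an entry for each row: "gripper": the opening, from 0 (shut) to 1 (fully open); "travel": the shift along the world's x, y, z in m, a list of three; "twist": the turn about the world's z in degrees. In form: {"gripper": [gripper, ...], "travel": [[x, y, z], ...], "twist": [twist, ...]}. A call has 1 to 5 rows; each row shifts and turns the commanded pose from where the row before left it; what a row does not reach is not made up. A row lasts 1/8 s, in which the tool goes at most 62.5 mm and 10.7 degrees, less where a joint would pass 70% of its speed; a pose out of reach is approached as far as the arm can. A call with a gripper value outside its range is refused whole. The fingers move at their own pace and stop on an object; FORCE is the grip in N (left out, the last holds). Time passes only in rows, so rows that do not move let the fingers close. It gives the time, the measured TCP pose, the force, the opening and the grip force at its end, in the units of the state.
- r.read_state(): the state, without advancing time (a new reading comes with each control period).
- grab_frame(name): name is "side" or "top" or "wrist"; returns a dict with "img" (384x512x3 uint8, blue, green, red), "fx", "fy", "cx", "cy" (pixels), "rvec" (rotation vector, rad) and "tvec" (3), from world to camera coordinates, as OpenCV has them. Camera axes: x right, y down, z forward; pixel columns grow to the right and rows downward; lengths in m; the calibration is good to about 2 mm. The wrist camera is an equidistant fisheye: a pixel r from the principal point sees the ray r / f radians off the axis. A picture is of the moment at which its call begins. There is no depth.
- job.hand_in(): hands the job in; it is judged then, once.
The state is a dict: "time_s": time; "joints": joint angles; "joint_vel": joint speeds; "effort": joint torques, N m; "eef_pos": TCP position; "orientation": TCP orientation; "ft_force": force on the tool from outside, world axes, zero at the start; "ft_torque": the same for the moment, N m; "gripper_width": finger opening in m; "grip_force": force on a finger pad.
Only numpy, scipy, OpenCV 4.12 (cv2) and the standard library are available. Lean on these libraries where they do the work, as an engineer would, in place of code of your own. Each camera call takes 0.05 s, during which the arm holds its last target. There are 200 camera calls.

TASK

The three tins for the guess-the-weight game have been taken out of the kit cabinet: first, before lifting any of them, push the cabinet's open drawer fully home until it seats at its catch. Then find the heaviest of the three identical tins by hefting them, and finish holding that one in the gripper, upright and still, with its underside at least 15 cm above the table; do not put it down at the end. Leave the other two tins standing upright, not held, and do not disturb the egg carton, the book or the pen cup.

Things in the scene. Friction and masses are not known exactly. Their poses are not given: they have to be found in the camera images.
- kit_drawer0 (a joint): Slide of the kit cabinet's only drawer, in m: 0 fully home (its front flush with the cabinet), growing as it is open; up to 0.18. It needs 1 to 2 N to slide and stays where it is left; a spring ball catch resists over the last 11 mm (about 6 N) and, once past 5 mm, pulls it home.
- kit_drawer0_handle (a point): Middle of the steel bar handle on the red drawer front (moves with the drawer). The bar is 110 mm long and about 10 mm thick, lies level along this point's y axis, 35 mm in front of the drawer's face, 82 mm above the table. The point's x axis points into the cabinet: the drawer closes along +x. The cabinet is white, 260 mm deep, 220 mm wide, 120 mm high, fixed to the table; its top overlaps nothing in front of the closed drawer's face.
- mat: Cork mat on which the tins stand in a row: 150 x 420 x 3 mm, fixed to the table. Origin: centre of its underside; y along its long side. The tins stand along its y axis at about -130, 0 and +130 mm.
- tin_a_center (a point): One of three outwardly identical closed tins: upright cylinder 56 mm in diameter, 76 mm tall, blue with a yellow band and a bright lid (16 mm, flush with the wall). This point is its centre, half-way up (38 mm above its underside), z along its axis. The tins differ only in weight, between 0.2 and 0.61 kg; the heaviest is at least 0.15 kg heavier than either other. Which one it is changes from start to start and cannot be seen.
- tin_b_center (a point): One of three outwardly identical closed tins: upright cylinder 56 mm in diameter, 76 mm tall, blue with a yellow band and a bright lid (16 mm, flush with the wall). This point is its centre, half-way up (38 mm above its underside), z along its axis. The tins differ only in weight, between 0.2 and 0.61 kg; the heaviest is at least 0.15 kg heavier than either other. Which one it is changes from start to start and cannot be seen.
- tin_c_center (a point): One of three outwardly identical closed tins: upright cylinder 56 mm in diameter, 76 mm tall, blue with a yellow band and a bright lid (16 mm, flush with the wall). This point is its centre, half-way up (38 mm above its underside), z along its axis. The tins differ only in weight, between 0.2 and 0.61 kg; the heaviest is at least 0.15 kg heavier than either other. Which one it is changes from start to start and cannot be seen.
- carton: Bystander: open green egg carton with coloured shaker eggs, 125 x 155 mm, 105 mm high, loose. Origin: centre of the underside of its tray.
- book: Bystander: open spiral-bound tactile book, 180 x 240 mm, 19 mm thick, loose. Origin: centre of its underside.
- cup: Bystander: white pen cup, 68 mm in diameter, 132 mm high with its pens, loose. Origin: centre of its underside.
There are look-alikes about, which are no part of the job. What is shaped like the part that bears tin_b_center but pink is not meant.

How it is judged:
On the way, in this order (a step that is already met when the one before it is completed fails the run):
1. the kit drawer is pushed home and seated at its catch (within 3 mm) (value of joint kit_drawer0 below 0.003 m), for 0.2 s.
2. the heaviest tin is held up still in the gripper, its underside over 14 cm above the table, and the two lighter tins (each pressing on its support with under 4 N) stand upright (((height (world z) of tin_a_center above 0.18 m and angle between tin_a_center's own z axis and vertical below 0.35 rad and contact force between the fingers and tin_a above 2 N and contact force between tin_a and mat below 0.2 N and linear speed of tin_a below 0.03 m/s and height (world z) of each of tin_b_center, tin_c_center below 0.06 m and angle between each of tin_b_center, tin_c_center's own z axis and vertical below 0.15 rad and contact force between each of tin_b, tin_c and the fingers below 0.5 N and contact force between each of tin_b, tin_c and anything else below 4 N and contact force between tin_a and tin_b below 0.2 N and contact force between tin_a and tin_c below 0.2 N) or (height (world z) of tin_b_center above 0.18 m and angle between tin_b_center's own z axis and vertical below 0.35 rad and contact force between the fingers and tin_b above 2 N and contact force between tin_b and mat below 0.2 N and linear speed of tin_b below 0.03 m/s and height (world z) of each of tin_a_center, tin_c_center below 0.06 m and angle between each of tin_a_center, tin_c_center's own z axis and vertical below 0.15 rad and contact force between each of tin_a, tin_c and the fingers below 0.5 N and contact force between each of tin_a, tin_c and anything else below 4 N and contact force between tin_b and tin_a below 0.2 N and contact force between tin_b and tin_c below 0.2 N) or (height (world z) of tin_c_center above 0.18 m and angle between tin_c_center's own z axis and vertical below 0.35 rad and contact force between the fingers and tin_c above 2 N and contact force between tin_c and mat below 0.2 N and linear speed of tin_c below 0.03 m/s and height (world z) of each of tin_a_center, tin_b_center below 0.06 m and angle between each of tin_a_center, tin_b_center's own z axis and vertical below 0.15 rad and contact force between each of tin_a, tin_b and the fingers below 0.5 N and contact force between each of tin_a, tin_b and anything else below 4 N and contact force between tin_c and tin_a below 0.2 N and contact force between tin_c and tin_b below 0.2 N))), for 0.3 s.
At the end, for the whole second after the job is handed in: The heaviest tin is gripped and held still (under 0.03 m/s), within 20 degrees of upright, its underside over 0.142 m above the table, touching no other tin; the other two stand within 8 degrees of upright at mat or table level, not touched by the fingers; the drawer is home within 3 mm (((height (world z) of tin_a_center above 0.18 m and angle between tin_a_center's own z axis and vertical below 0.35 rad and contact force between the fingers and tin_a above 2 N and contact force between tin_a and mat below 0.2 N and linear speed of tin_a below 0.03 m/s and height (world z) of each of tin_b_center, tin_c_center below 0.06 m and angle between each of tin_b_center, tin_c_center's own z axis and vertical below 0.15 rad and contact force between each of tin_b, tin_c and the fingers below 0.5 N and contact force between each of tin_b, tin_c and anything else below 4 N and contact force between tin_a and tin_b below 0.2 N and contact force between tin_a and tin_c below 0.2 N) or (height (world z) of tin_b_center above 0.18 m and angle between tin_b_center's own z axis and vertical below 0.35 rad and contact force between the fingers and tin_b above 2 N and contact force between tin_b and mat below 0.2 N and linear speed of tin_b below 0.03 m/s and height (world z) of each of tin_a_center, tin_c_center below 0.06 m and angle between each of tin_a_center, tin_c_center's own z axis and vertical below 0.15 rad and contact force between each of tin_a, tin_c and the fingers below 0.5 N and contact force between each of tin_a, tin_c and anything else below 4 N and contact force between tin_b and tin_a below 0.2 N and contact force between tin_b and tin_c below 0.2 N) or (height (world z) of tin_c_center above 0.18 m and angle between tin_c_center's own z axis and vertical below 0.35 rad and contact force between the fingers and tin_c above 2 N and contact force between tin_c and mat below 0.2 N and linear speed of tin_c below 0.03 m/s and height (world z) of each of tin_a_center, tin_b_center below 0.06 m and angle between each of tin_a_center, tin_b_center's own z axis and vertical below 0.15 rad and contact force between each of tin_a, tin_b and the fingers below 0.5 N and contact force between each of tin_a, tin_b and anything else below 4 N and contact force between tin_c and tin_a below 0.2 N and contact force between tin_c and tin_b below 0.2 N)) and value of joint kit_drawer0 below 0.003 m); the arm keeps its last pose, push and grip.
It fails at once if a tin is lifted while the drawer is still open (value of joint kit_drawer0 above 0.012 m and height (world z) of any of tin_a_center, tin_b_center, tin_c_center above 0.06 m).
It fails at once if the carton, book or cup is moved by more than 3 cm (distance of any of carton, book, cup from where it was at the start of the episode above 0.03 m).
It also fails if it takes over 72 s, if anything falls off the work surface, if the arm or the gripper's body presses on something with over 40 N, if the wrist force passes 120 N, or if a joint passes its speed limit or range.

## Working session

There is one attempt and no reset: what is moved stays moved. The work goes in short steps, Python scripts to look and compute and a shell command to move; the robot and the scene stay as the last step left them, time stands still between calls to the robot, and variables do not carry over. Pictures are saved under pics/ and viewed, at most 10 in all, crops included, and the job is handed in when it is done.

```bash
mkdir -p pics; ls
cat > h.py <<'E'
import numpy as np,cv2
from plant import r,grab_frame,job
def ray(f,uv):
    R=cv2.Rodrigues(np.array(f["rvec"],float))[0];t=np.array(f["tvec"],float).ravel()
    d=R.T@np.array([(uv[0]-f["cx"])/f["fx"],(uv[1]-f["cy"])/f["fy"],1.]);return -R.T@t,d
def at(f,uv,z):
    o,d=ray(f,uv);return o+d*(z-o[2])/d[2]
E
python3 - <<'E'
from h import *
import pickle
F={}
for n in("top","side"):
    f=grab_frame(n);F[n]=f;cv2.imwrite(f"pics/{n}0.png",cv2.resize(f["img"],(800,600)))
    print(n,ray(f,(256,192)))
pickle.dump(F,open("f0.pkl","wb"))
print(r.read_state(),r.tcp_to_grasp)
E
```

```text
pics
top (array([ 0.40575447, -0.11374604,  1.42402352]), array([ 0.09303676,  0.02453574, -0.99539738]))
side (array([ 0.21522635, -1.17468845,  1.2076459 ]), array([ 0.21094407,  0.67079769, -0.71114185]))
{'time_s': 0.1, 'joints': array([-8.57283573e-01,  4.07550510e-02,  8.39036162e-02, -3.89046397e-04,
       -1.61549792e+00, -3.33746957e-01]), 'joint_vel': array([-8.01501135e-04, -2.74729226e-03,  3.81935769e-03,  2.51167470e-03,
       -3.57276977e-04, -5.26505313e-05]), 'effort': array([-5.37158674e-03, -3.69348013e+01,  3.48282981e+01,  6.95187852e+00,
       -4.61045274e-03,  5.49404285e-05]), 'eef_pos': array([ 0.22240018, -0.55694157,  0.23037674]), 'orientation': array([-1.88752227e-01,  9.82024417e-01,  7.69642102e-04, -2.19981555e-04]), 'ft_force': array([ 0.44156261, -0.6677572 , -0.64546866]), 'ft_torque': array([-0.08069388,  0.0067004 , -0.00724422]), 'grip_force': 0.0, 'gripper_width': 0.08553739999516217} 0.0187
```

View pics/top0.png

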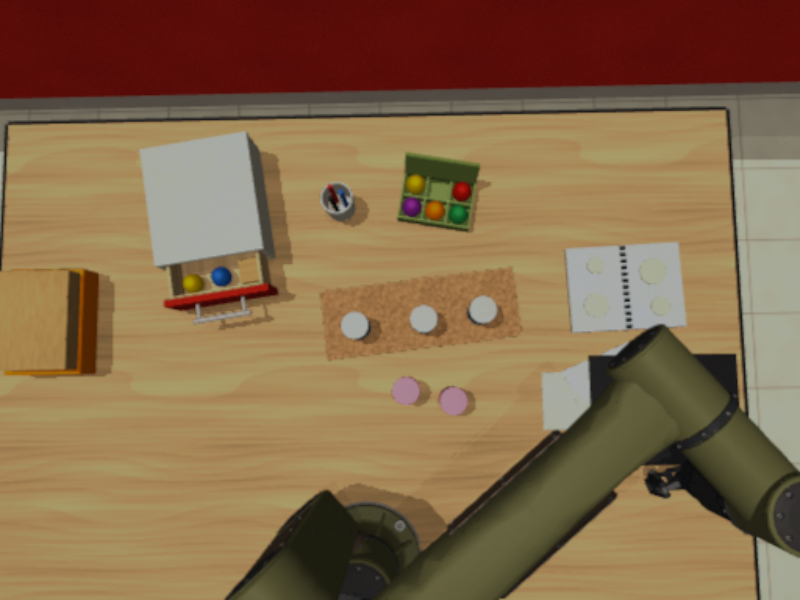

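View pics/side0.png

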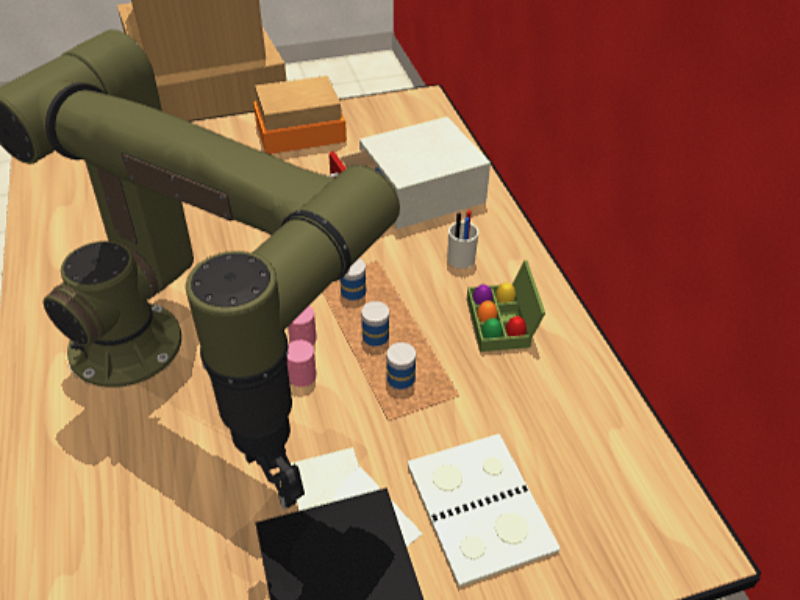

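The top view shows the white lids of the mat tins at (355,325), (424,319) and (483,310). Two pink look-alikes stand off the mat at (405,390) and (453,400). The red drawer's bar handle runs from about (196,320) to (250,313). In the side view the mat tins are blue with a yellow band and white lids, and the pink ones at (302,325) and (300,362) are not meant. I'll confirm this in one enlarged crop.

Run:
```python
from h import *
import pickle
F=pickle.load(open("f0.pkl","rb"));f=F["top"];k=.64
a=f["img"][155:275,95:350];cv2.imwrite("pics/crop0.png",cv2.resize(a,(765,360),interpolation=cv2.INTER_CUBIC))
for n,p,z in[("h1",(196,320),.082),("h2",(250,313),.082),("t1",(355,325),.079),("t2",(424,319),.079),("t3",(483,310),.079),("pk1",(405,390),.076),("pk2",(453,400),.076),("cabFL",(155,266),.12),("cabFR",(263,248),.12),("cabBL",(141,150),.12),("cabBR",(248,133),.12),("cup",(338,195),.1),("cartonNL",(398,221),.03),("cartonTop",(408,155),.105)]:
    print(n,at(f,(p[0]*k,p[1]*k),z).round(3))
```

```text
h1 [0.497 0.337 0.082]
h2 [0.509 0.226 0.082]
t1 [0.482 0.012 0.079]
t2 [ 0.492 -0.129  0.079]
t3 [ 0.508 -0.249  0.079]
pk1 [ 0.349 -0.088  0.076]
pk2 [ 0.328 -0.185  0.076]
cabFL [0.604 0.408 0.12 ]
cabFR [0.637 0.191 0.12 ]
cabBL [0.843 0.443 0.12 ]
cabBR [0.874 0.224 0.12 ]
cup [0.747 0.043 0.1  ]
cartonNL [ 0.706 -0.077  0.03 ]
cartonTop [ 0.827 -0.102  0.105]
```

View pics/crop0.png

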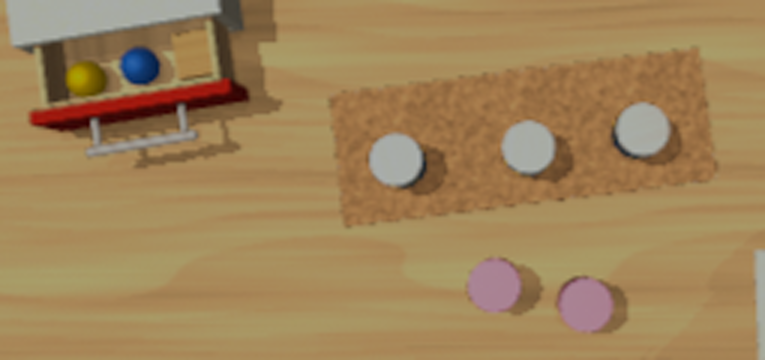

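The crop confirms three white-lidded tins on the cork mat at crop pixels (397,160), (529,148) and (642,129), with the pink look-alikes off the mat. The handle runs from (88,153) to (195,135). The drawer closes along about 8.4°, its handle is near (0.503, 0.281), and it is about 85 mm open. I'm moving in front of it.

```bash
python3 -m creep '{"gripper":[0,0,0,0,0],"travel":[[0.038,0.043,0],[0.038,0.043,0],[0.038,0.043,0],[0.038,0.043,0],[0.038,0.043,0]],"twist":[-3,-3,-3,-4,0]}' 30
python3 -m creep '{"gripper":[0,0,0,0,0],"travel":[[0.038,0.043,0],[0,0.057,0],[0,0.057,0],[0,0.057,0],[0,0.057,0]],"twist":[0,0,0,0,0]}'
python3 -m creep '{"gripper":[0,0,0,0,0],"travel":[[0,0.057,0],[0,0.057,0],[0,0.057,0],[0,0.057,0],[0,0.057,0]],"twist":[0,0,0,0,0]}'
```

```text
time_s: 0.72
eef_pos: [0.4133, -0.3405, 0.231]
orientation: [-0.076, 0.997, 0.0, -0.0]
ft_force: [1.0, -1.8, 0.1]
gripper_width: -0.0003
grip_force: 0.0
time_s: 1.35
eef_pos: [0.45, -0.0694, 0.231]
orientation: [-0.076, 0.997, 0.0, -0.0]
ft_force: [1.1, 0.5, -0.2]
gripper_width: -0.0003
grip_force: 0.0
time_s: 1.98
eef_pos: [0.4499, 0.2157, 0.2312]
orientation: [-0.077, 0.997, 0.0, -0.0]
ft_force: [0.8, -1.3, 0.1]
gripper_width: -0.0002
grip_force: 0.0
```

```bash
python3 -m creep '{"gripper":[0,0,0,0,0],"travel":[[0,0.057,0],[0,0,-0.05],[0,0,-0.05],[0,0,-0.03],[0,0,0]],"twist":[0,0,0,0,0]}'
python3 - <<'E'
from h import *
f=grab_frame("top");print(r.read_state()["eef_pos"])
cv2.imwrite("pics/top1.png",cv2.resize(f["img"][120:260,60:260],(800,560),interpolation=cv2.INTER_CUBIC))
E
```

```text
time_s: 2.6
eef_pos: [0.4491, 0.2696, 0.0984]
orientation: [-0.076, 0.997, -0.002, -0.002]
ft_force: [0.1, -0.5, 1.3]
gripper_width: 0.0
grip_force: 0.0
[0.45028201 0.27034505 0.10102067]
```

View pics/top1.png

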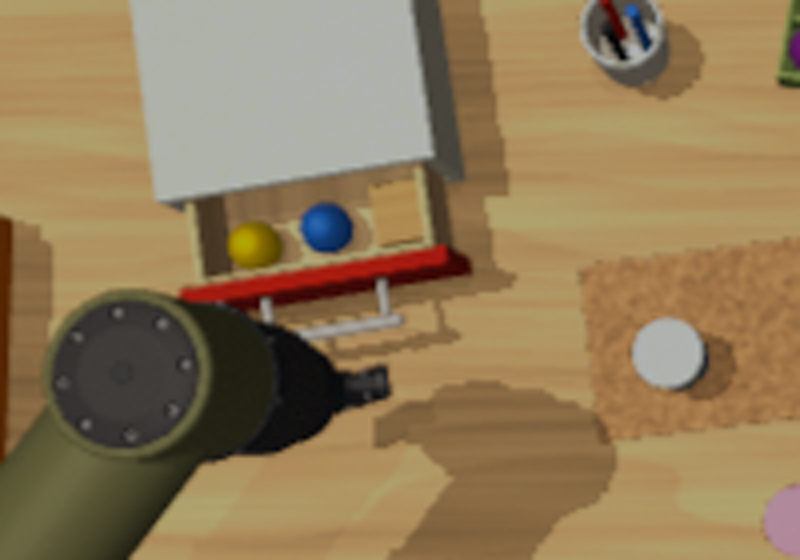

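The picture shows the shut fingers at crop pixel (370,383), in front of the handle bar and within its length. I'm lowering and pushing.

```bash
python3 -m creep '{"gripper":[0,0,0,0,0],"travel":[[0,0.006,-0.04],[0,0,0],[0.02,0.003,0],[0.015,0.0022,0],[0.010,0.0015,0]],"twist":[0,0,0,0,0]}'
python3 -m creep '{"gripper":[0,0,0,0,0],"travel":[[0.010,0.0015,0],[0.010,0.0015,0],[0.010,0.0015,0],[0.010,0.0015,0],[0.010,0.0015,0]],"twist":[0,0,0,0,0]}'
```

```text
time_s: 3.28
eef_pos: [0.4968, 0.284, 0.064]
orientation: [-0.076, 0.997, 0.001, 0.001]
ft_force: [-1.6, -0.1, 1.0]
gripper_width: 0.0001
grip_force: 0.4
time_s: 3.9
eef_pos: [0.5455, 0.2909, 0.0611]
orientation: [-0.076, 0.997, -0.0, -0.001]
ft_force: [-11.1, 0.3, 6.9]
gripper_width: -0.0
grip_force: 5.4
```

```bash
python3 -m creep '{"gripper":[0,0,0,0,0],"travel":[[0.008,0.0012,0],[0.006,0.0009,0],[0.005,0.0007,0],[0.004,0.0006,0],[0,0,0]],"twist":[0,0,0,0,0]}'
```

```text
time_s: 4.53
eef_pos: [0.5551, 0.2921, 0.061]
orientation: [-0.078, 0.997, -0.004, -0.015]
ft_force: [-72.6, -9.6, 38.3]
gripper_width: 0.0
grip_force: 37.2
```

Force rose sharply, so the drawer is either seated or blocked. I'm backing off and looking.

```bash
python3 -m creep '{"gripper":[0,0,0,0,0],"travel":[[-0.015,-0.0022,0],[-0.02,-0.003,0],[-0.06,-0.01,0],[0,0,0.05],[0,-0.04,0.04]],"twist":[0,0,0,0,0]}'
python3 - <<'E'
from h import *
f=grab_frame("top");print(r.read_state()["eef_pos"])
cv2.imwrite("pics/top2.png",cv2.resize(f["img"][80:220,60:260],(800,560),interpolation=cv2.INTER_CUBIC))
E
```

```text
time_s: 5.15
eef_pos: [0.4731, 0.2393, 0.1518]
orientation: [-0.078, 0.997, -0.001, 0.0]
ft_force: [1.7, -0.4, 1.7]
gripper_width: 0.0
grip_force: 0.0
[0.47563675 0.23646123 0.15961737]
```

View pics/top2.png

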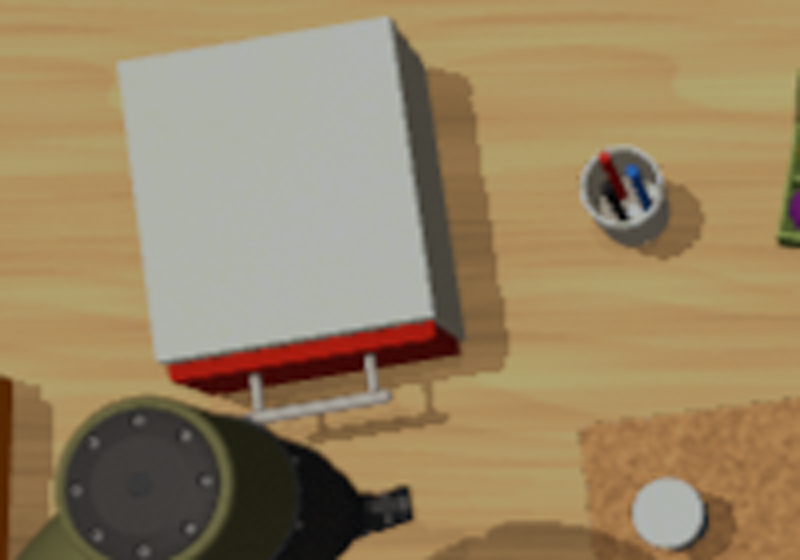

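Run:
```python
from h import *
f=grab_frame("top")
q=lambda u,v:(60+u/4,80+v/4)
R=cv2.Rodrigues(np.array(f["rvec"],float))[0]
# predicted pixels for hypotheses
A=at(f,q(157,361),.12);B=at(f,q(434,318),.12);D=at(f,q(120,62),.12);C=at(f,q(390,18),.12)
for n,p in zip("ABCD",(A,B,C,D)):print(n,p.round(3))
w=(B-A)[:2];w/=np.linalg.norm(w);d=np.array([-w[1],w[0]]);print("w,d",w,d,np.linalg.norm(B-A),np.linalg.norm(D-A))
for n,u,z in[("barR",(388,395),.082),("postR base",(370,358),.082),("postL bar",(257,413),.082),("postR bar",(373,397),.082),("redtop R front",(437,340),.11),("red bottom R",(460,352),.02),("red bottom L",(180,384),.02)]:
    p=at(f,q(*u),z);print(n,p.round(3),"ahead of cabinet face",((p-A)[:2]@d).round(4))
```

```text
A [0.604 0.408 0.12 ]
B [0.634 0.191 0.12 ]
C [0.877 0.228 0.12 ]
D [0.845 0.444 0.12 ]
w,d [ 0.13801348 -0.99043035] [0.99043035 0.13801348] 0.21953793596019155 0.24370142840332523
barR [0.579 0.236 0.082] ahead of cabinet face -0.0484
postR base [0.609 0.251 0.082] ahead of cabinet face -0.0164
postL bar [0.566 0.342 0.082] ahead of cabinet face -0.0465
postR bar [0.577 0.248 0.082] ahead of cabinet face -0.0481
redtop R front [0.618 0.191 0.11 ] ahead of cabinet face -0.0157
red bottom R [0.622 0.192 0.02 ] ahead of cabinet face -0.0115
red bottom L [0.599 0.428 0.02 ] ahead of cabinet face -0.0019
```

Run:
```python
from h import *
f=grab_frame("side")
cv2.imwrite("pics/side2.png",cv2.resize(f["img"][70:190,190:340],(750,600),interpolation=cv2.INTER_CUBIC))
```

```text
(no output)
```

View pics/side2.png

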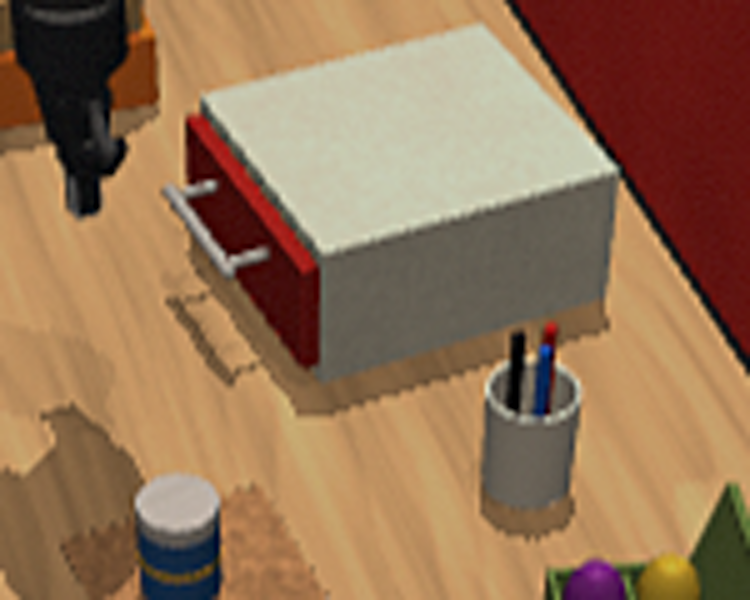

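The drawer is home. In the side view its red front lies against the cabinet with no gap at crop pixels (250,190). Measured cabinet depth of 244 mm plus the front's thickness gives the stated 260 mm, and the handle stands 48 mm ahead (35 mm plus the front). Next I'll refine the tin positions and go to the first tin.

```bash
cat >> h.py <<'E'
def weigh(n=12):
    a=[]
    for _ in range(n):
        grab_frame("top");s=r.read_state();a.append(np.r_[s["ft_force"],s["effort"][1:3]])
    a=np.array(a);print("mean",a.mean(0).round(2),"sd",a.std(0).round(2),s["eef_pos"].round(4),s["gripper_width"],s["grip_force"],s["time_s"])
E
python3 - <<'E'
from h import *
f=grab_frame("top")
e=r.read_state()["eef_pos"]
for p in[(227.3,208.3),(271.3,204.3),(309,198)]:
    c=at(f,p,.079);print(c.round(4),(c-e).round(4))
# lids by blob on the current frame
im=f["img"].astype(int);m=((im.min(2)>120)&(im.max(2)-im.min(2)<25)).astype(np.uint8)
n,l,s,c=cv2.connectedComponentsWithStats(m)
for i in range(1,n):
    if 150<s[i,4]<500 and 180<c[i,1]<225:print(c[i],s[i],at(f,c[i],.079).round(4))
E
```

```text
[0.4808 0.0114 0.079 ] [ 0.0067 -0.2278 -0.0734]
[ 0.4914 -0.1287  0.079 ] [ 0.0173 -0.3679 -0.0734]
[ 0.5097 -0.2488  0.079 ] [ 0.0355 -0.488  -0.0734]
[308.75527426 197.74683544] [300 189  18  18 237] [ 0.5105 -0.248   0.079 ]
[270.79059829 203.75213675] [262 195  18  18 234] [ 0.4932 -0.1271  0.079 ]
[226.45338983 207.93220339] [218 200  18  17 236] [0.482  0.0141 0.079 ]
```

```bash
python3 -m creep '{"gripper":[1,1,1,1,1],"travel":[[0.002,-0.056,0],[0.002,-0.056,0],[0.002,-0.056,0],[0.002,-0.057,0],[0,0,0]],"twist":[0,0,0,0,0]}'
python3 - <<'E'
from h import *
weigh(6)
E
```

```text
time_s: 5.98
eef_pos: [0.4812, 0.0114, 0.15]
orientation: [-0.074, 0.997, -0.0, -0.001]
ft_force: [0.3, 0.5, -0.1]
gripper_width: 0.0852
grip_force: 0.0
mean [ 1.100e-01  3.600e-01 -2.000e-02 -2.093e+01  3.466e+01] sd [0.57 0.43 0.42 0.21 0.04] [0.4814 0.0152 0.1508] 0.08499267015133417 0.0 6.275
```

```bash
python3 -m creep '{"gripper":[1,1,1,1,1],"travel":[[0,-0.001,-0.04],[0,0,-0.04],[0,0,-0.03],[0,0,-0.02],[0,0,0]],"twist":[0,0,0,0,0]}' 40
python3 -m creep '{"gripper":[0,0,0,0,0],"travel":[[0,0,0],[0,0,0],[0,0,0],[0,0,0],[0,0,0]],"twist":[0,0,0,0,0]}' 40
```

```text
time_s: 6.9
eef_pos: [0.4803, 0.0136, 0.0196]
orientation: [-0.077, 0.997, -0.0, -0.002]
ft_force: [0.1, 0.9, 0.4]
gripper_width: 0.0853
grip_force: 0.0
time_s: 7.52
eef_pos: [0.4825, 0.0141, 0.023]
orientation: [-0.077, 0.997, 0.001, 0.002]
ft_force: [-2.3, 4.6, 5.9]
gripper_width: 0.055
grip_force: 35.8
```

```bash
python3 -m creep '{"gripper":[0,0,0,0,0],"travel":[[0,0,0.015],[0,0,0.02],[0,0,0.015],[0,0,0],[0,0,0]],"twist":[0,0,0,0,0]}' 40
python3 - <<'E'
from h import *
weigh()
E
```

```text
time_s: 8.15
eef_pos: [0.4809, 0.0131, 0.0704]
orientation: [-0.076, 0.997, 0.0, -0.001]
ft_force: [-0.5, -0.2, -3.6]
gripper_width: 0.0551
grip_force: 36.3
mean [  0.2    0.17  -3.08 -22.84  35.5 ] sd [0.4  0.49 0.46 0.14 0.13] [0.4815 0.0132 0.0713] 0.05529913980166499 36.282861828804016 8.75
```

Tin 1 weighs about 3.1 N. I'm putting it back and going to tin 2.

```bash
python3 -m creep '{"gripper":[0,0,0,0,0],"travel":[[0,0,-0.02],[0,0,-0.018],[0,0,-0.008],[0,0,-0.003],[0,0,0]],"twist":[0,0,0,0,0]}'
python3 -m creep '{"gripper":[1,1,1,1,1],"travel":[[0,0,0],[0,0,0],[0,0,0],[0,0,0.03],[0,0,0.05]],"twist":[0,0,0,0,0]}'
python3 -m creep '{"gripper":[1,1,1,1,1],"travel":[[0,0,0.05],[0.004,-0.047,0],[0.004,-0.047,0],[0.004,-0.046,0],[0,0,0]],"twist":[0,0,0,0,0]}'
```

```text
time_s: 9.38
eef_pos: [0.4817, 0.0131, 0.0231]
orientation: [-0.076, 0.997, -0.0, 0.0]
ft_force: [-3.1, -0.1, 1.7]
gripper_width: 0.0554
grip_force: 36.6
time_s: 10.0
eef_pos: [0.4803, 0.0128, 0.1015]
orientation: [-0.076, 0.997, -0.0, -0.002]
ft_force: [0.4, 0.8, 0.1]
gripper_width: 0.0856
grip_force: 0.0
time_s: 10.62
eef_pos: [0.4932, -0.1293, 0.1521]
orientation: [-0.074, 0.997, -0.0, -0.0]
ft_force: [-0.1, 0.5, 0.6]
gripper_width: 0.0853
grip_force: 0.0
```

```bash
python3 -m creep '{"gripper":[1,1,1,1,1],"travel":[[0,-0.001,-0.04],[0,0,-0.04],[0,0,-0.03],[0,0,-0.02],[0,0,0]],"twist":[0,0,0,0,0]}'
python3 -m creep '{"gripper":[0,0,0,0,0],"travel":[[0,0,0],[0,0,0],[0,0,0],[0,0,0],[0,0,0]],"twist":[0,0,0,0,0]}' 40
python3 -m creep '{"gripper":[0,0,0,0,0],"travel":[[0,0,0.015],[0,0,0.02],[0,0,0.015],[0,0,0],[0,0,0]],"twist":[0,0,0,0,0]}' 40
python3 - <<'E'
from h import *
weigh()
E
```

```text
time_s: 11.25
eef_pos: [0.4924, -0.1273, 0.0208]
orientation: [-0.077, 0.997, 0.0, -0.002]
ft_force: [-0.2, -0.5, 0.5]
gripper_width: 0.0854
grip_force: 0.0
time_s: 11.88
eef_pos: [0.4947, -0.1271, 0.0241]
orientation: [-0.077, 0.997, 0.0, 0.002]
ft_force: [-1.5, 5.2, 5.9]
gripper_width: 0.0554
grip_force: 41.8
time_s: 12.5
eef_pos: [0.4928, -0.1277, 0.0713]
orientation: [-0.076, 0.997, 0.0, -0.001]
ft_force: [0.9, 0.0, -6.8]
gripper_width: 0.0553
grip_force: 42.1
mean [  0.33  -0.06  -5.48 -28.09  36.76] sd [0.41 0.79 0.51 0.15 0.14] [ 0.4934 -0.1278  0.0722] 0.055282600343714766 42.05062508583069 13.1
```

Tin 2 weighs about 5.5 N (0.56 kg). A tin heavier by 0.15 kg would exceed the 0.61 kg limit, so tin 2 is the heaviest. I'm raising it.

```bash
python3 -m creep '{"gripper":[0,0,0,0,0],"travel":[[0,0,0.03],[0,0,0.04],[0,0,0.04],[0,0,0.02],[0,0,0]],"twist":[0,0,0,0,0]}'
python3 -m creep '{"gripper":[0,0,0,0,0],"travel":[[0,0,0],[0,0,0],[0,0,0],[0,0,0],[0,0,0]],"twist":[0,0,0,0,0]}'
python3 - <<'E'
from h import *
f=grab_frame("side");cv2.imwrite("pics/side3.png",cv2.resize(f["img"],(800,600)));weigh(4)
E
```

```text
time_s: 13.72
eef_pos: [0.494, -0.1277, 0.2031]
orientation: [-0.076, 0.997, 0.0, 0.001]
ft_force: [0.5, -0.2, -5.9]
gripper_width: 0.0549
grip_force: 42.8
time_s: 14.35
eef_pos: [0.4934, -0.1278, 0.2022]
orientation: [-0.076, 0.997, 0.0, -0.0]
ft_force: [0.4, -0.0, -5.1]
gripper_width: 0.0554
grip_force: 42.8
mean [  0.09  -0.17  -5.53 -27.03  37.78] sd [0.61 0.09 0.51 0.01 0.01] [ 0.4935 -0.1278  0.2023] 0.05527043116638185 42.816837430000305 14.6
```

View pics/side3.png

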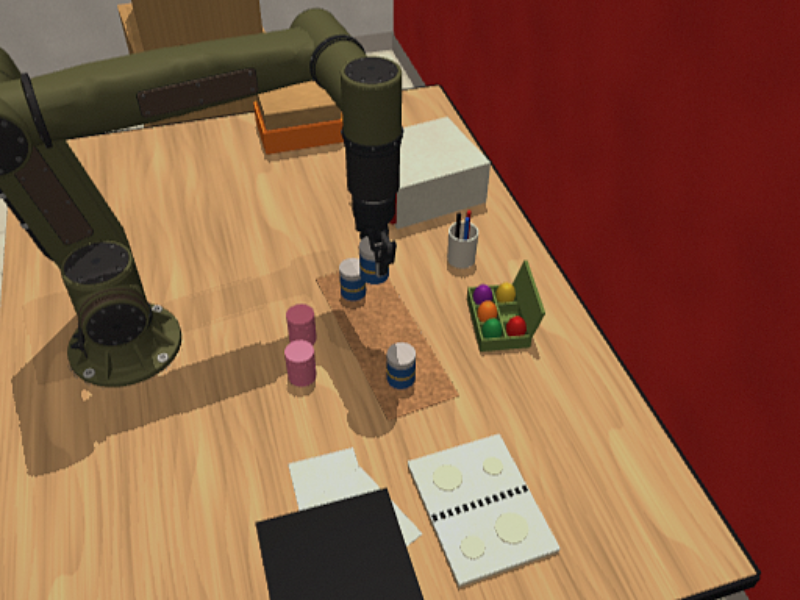

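The held tin is upright in the gripper at (373,262), with its underside about 18 cm up. The other two stand upright on the mat at (352,281) and (401,366), and the carton, book and cup have not moved.

```bash
python3 -c "
from h import *
print(job.hand_in())"
```

```text
the job is handed in; nothing more can be done
None
```

The job is handed in: the drawer is pushed home, and the middle tin, about 0.56 kg and the heaviest, is held upright and still about 18 cm above the table. I did not heft the third tin, because one 0.15 kg heavier would exceed the 0.61 kg limit; the hand-in returned no verdict.

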